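# Clear the spring-jaw fixture and hold it open at the index

## Robot

A 6-joint arm with a two-finger parallel gripper is mounted at the origin on a cart in front of the work surface, level with it; the furniture and walls round the work are solid. World frame = base frame: x ahead of the robot, y to its left, z up, the work surface at z = 0. Lengths are in m, angles in degrees, forces in N, time in s.
With the tool pointing down it reaches from about 0.3 to 0.75 m from the base axis. Payload 8.5 kg.
Tool frame: the origin (TCP) lies at the very end of the fingers, on their centre line; the grasp point (between the pads) lies 19 mm behind it; z points along the fingers, y is the line along which they close (so a half turn about z gives the same grasp; the last joint's range is limited). The gripper opens to 85 mm and grips with 20 to 120 N. Pads are 22 mm wide; open, the fingers measure 114 mm over their backs; the gripper's body (76 mm by 85 mm) begins 54 mm behind the grasp point. The pads swing forward as they close: fully open they stand 13 mm farther back than shut.
Start: joints at [61.404, 21.807, 74.336, -0, 83.858, -12.336], TCP at [0.154, 0.528, 0.196] pointing down, gripper open.
Joint ranges: [-178.18, 178.18], [-50.72, 133.34], [12.68, 142.11], [-81.47, 261.47], [9.98, 163.14], [-165.26, 165.26]. Speed limits (degrees/s): [136.94, 136.94, 180, 180, 180, 180].

## Interface

Orientations are given as a 3x3 rotation matrix whose columns are the frame's x, y, z axes.
In Python, from rig import env gives the robot as it stands.
- The arm moves only by the tool move_arm, never from a script. Its argument "plan" is a list of rows, each a list of 7 numbers: the turn, a rotation vector about the tool's x, y, z in degrees, then the shift along the tool's x, y, z in cm, then the gripper command: -1 is shut, 1 is fully open, values between are in proportion. In form: [[ax, ay, az, tx, ty, tz, jaw], ...]. A call has 1 to 5 rows; each row is the pose to reach, as a shift and turn from the pose commanded when the call began, along the tool's axes at that moment; what a row does not reach only later rows make up. A row lasts 1/10 s, in which the tool goes at most 50 mm and 8.59 degrees, less where a joint would pass 70% of its speed; a pose out of reach is approached as far as the arm can. A call with a gripper value outside its range is refused whole. The fingers move at their own pace and stop on an object; "squeeze" is the grip in N (left out, the last holds). Time passes only in rows, so rows that repeat a pose let the fingers close. It gives the time, the measured TCP pose, the force, the opening and the grip force at its end, in the units of the state.
- env.observe(): the state, without advancing time (a new reading comes with each control period).
- env.get_image(name): name is "scene" or "top" or "wrist"; returns a dict with "color" (384x512x3 uint8, red, green, blue), "fov_y" (degrees; the focal length in pixels is half the picture's height over the tangent of half this angle, whatever the lens; pixels are square), "cx", "cy" (the principal point, pixels), "R" (3x3) and "t" (3): a world point X has camera coordinates R X + t. Camera axes: x right, y down, z forward; pixel columns grow to the right and rows downward; lengths in m; the calibration is good to about 2 mm. A picture is of the moment at which its call begins. There is no depth.
- env.close_job(): hands the job in; it is judged then, once.
Trained networks look in a picture, given as the dict that the camera call returned (one of the last four; its "shot" number tells which), for a name from the list of things; names that differ only in an ending like _2 or _b are one class to them, and where a whole thing is asked for, a point or a joint stands for the part that bears it (a point fixed in the world has none). Each returns a list of dicts, best first, with "conf" (0 to 1); they miss things now and then, are a little off and sometimes report something else, mostly with a low value. They report only what shows in the picture. A call takes as long as a camera call.
- env.outline_of(target, picture): "mask" (384x512 bool, what is visible of it) and "bbox" ([centre column, centre row, width, height] in pixels, round what is visible of it).
- env.tip_of(target, picture): "pixel" ([column, row] in pixels: a listed point, or the origin of a listed thing).
The state is a dict: "time_s": time; "q": joint angles; "qvel": joint speeds; "joint_efforts": joint torques, N m; "position": TCP position; "tool_rot": TCP orientation; "ft_force": force on the tool from outside, world axes, zero at the start; "wrist_torque": the same for the moment, N m; "grip_width": finger opening in m; "gripper_force": force on a finger pad.
Only numpy, scipy, OpenCV 4.12 (cv2) and the standard library are available. Lean on these libraries where they do the work, as an engineer would, in place of code of your own. Each camera call takes 0.05 s, during which the arm holds its last target. There are 200 camera calls.

## Task

I want to lay the next stone blank in the spring-jaw fixture. Take the scraper block and wipe all three stone chips off the fixture's bed with it, over the far long side (away from the robot, so that they stay on the bench) and without touching the chips with the gripper, then set the block down on the bench clear of the fixture. Then take the jaw's bow handle, pull the jaw open against its springs until its pointer stands opposite the notch in the index clip, and finish still holding it there (do not let go); leave the other things on the bench where they are.

Things in the scene. Friction and masses are not known exactly. Their poses are not given: they have to be found in the camera images.
- fixture_bed: Fixture. Origin: underside centre of its flat bed plate, 150 (x) x 320 (y) x 20 high mm; y is the jaw's opening direction. A fence 34 mm above the bed crosses the -y end, its face at y = -132 mm; the closed jaw's face is at y = +5 mm; between them the bed is clear (long edges: near x = -75, far x = +75 mm). Behind the jaw: sprung rods at x = -40, +40 mm, a bracket 56 mm high at y = 146 mm.
- spring_jaw: Aluminium jaw, 130 (x) x 30 (y) x 36 high mm; origin at the middle of its underside, on the bed's top (20 mm above the bench); axes as the bed's. It slides along the bed's +y only, 0 (closed, the start) to 75 mm; its springs draw it shut with 7.5 N when closed and 1.5 N more per 10 mm, so it springs shut when let go. Its rods come out behind the bracket as it opens.
- handle (a point): Middle of the bow handle on top of the jaw: a round dark steel bar of 12 mm diameter, straight for 74 mm along the bed's x, its centre 70 mm above the bed and 34 mm above the jaw's top, free beneath. It moves with the jaw.
- pointer (a point): Tip of the flat dark pointer, 8 mm wide, that stands out from the jaw's -x side over the scale strip at the bed's edge. It moves with the jaw.
- index_clip: Small steel clip, 12 x 28 mm from above, fixed outside the bed's -x edge beside the scale strip, 28 to 60 mm beyond the closed jaw's pointer. Two raised blocks leave a 10 mm notch between them. Origin: at the bed's edge, in the middle of the notch, at the height of the bed's top; axes as the bed's. The pointer is at the mark when both have the same place along the bed's y.
- scraper_block: Scraper block, loose, about 0.2 kg: beech block 24 x 112 x 62 mm high with a steel strip, 3 mm thick, 116 mm long, 26 mm high, screwed along its +x face, flush with the underside. It stands upright on the bench on the +x side of the bed. Origin: middle of its underside, long side along its y; the beech is centred 1.5 mm to its -x.
- chip_1: Loose limestone chip on the bed, 22 x 30 x 12 mm; origin in the middle of its underside.
- chip_2: Loose limestone chip on the bed, about 26 x 20 x 11 mm; origin in the middle of its underside.
- chip_3: Loose limestone chip on the bed, about 21 x 30 x 12 mm; origin in the middle of its underside.
- stone_blank: Bystander: limestone blank lying flat on the bench, 100 x 150 x 22 mm; origin in the middle of its underside. Leave it.
- tape_measure: Bystander: tape measure standing on the bench, 39 x 76 x 58 mm; origin in the middle of its underside. Leave it.
- oil_bottle: Bystander: small standing bottle with a pointed spout, 43 mm across, 137 mm high; origin in the middle of its underside. Leave it.
- rubbing_stone: Bystander: grey rubbing stone lying on the bench, 32 x 100 x 22 mm; origin in the middle of its underside. Leave it.

How it is judged (in metres and radians):
On the way, in this order (a step that is already met when the one before it is completed fails the run):
1. all three chips are wiped off the bed over its far (+x) long side (x of each of chip_1, chip_2, chip_3 in the frame of fixture_bed above 0.077 m and height (world z) of each of chip_1, chip_2, chip_3 below 0.035 m), for 0.1 s.
2. the scraper block is set down on the bench, clear of the fixture, and let go (height (world z) of scraper_block below 0.0185 m and linear speed of scraper_block below 0.02 m/s and contact force between scraper_block and the arm below 0.1 N and contact force between scraper_block and the fingers below 0.1 N and contact force between scraper_block and fixture_bed below 0.2 N), for 0.2 s.
3. the jaw is pulled open by the gripper to the index and held there (y of pointer in the frame of index_clip between -0.005 and 0.005 m and linear speed of spring_jaw below 0.01 m/s and contact force between spring_jaw and the fingers above 5 N), for 0.5 s.
At the end, for the whole second after the job is handed in: The gripper still holds the jaw (at least 5 N), at rest with its pointer within 5 mm of the middle of the notch; the three chips lie off the bed, origins at least 2 mm beyond its far long edge; the scraper block rests on the bench, touching neither the fixture nor the gripper (all of step 1 and all of step 2 and all of step 3); the arm keeps its last pose, push and grip.
It fails at once if the gripper or arm touches a chip (contact force between any of the fingers, the arm and chip_1 above 0.3 N or contact force between any of the fingers, the arm and chip_2 above 0.3 N or contact force between any of the fingers, the arm and chip_3 above 0.3 N).
It fails at once if a bystander (blank, tape measure, bottle or rubbing stone) is moved more than 20 mm (distance of any of stone_blank, tape_measure, oil_bottle, rubbing_stone from where it was at the start of the episode above 0.02 m).
It also fails if it takes over 61 s, if anything falls off the work surface, if the arm or the gripper's body presses on something with over 40 N, if the wrist force passes 120 N, or if a joint passes its speed limit or range.

## Working session

There is one attempt and no reset: what is moved stays moved. The work goes in short steps, Python scripts to look and compute and a tool call to move; the robot and the scene stay as the last step left them, time stands still between calls to the robot, and variables do not carry over. Pictures are saved under pics/ and viewed, at most 10 in all, crops included, and the job is handed in when it is done.

Besides the shell and the picture viewer there is one more tool, called as name([rows], argument=value, ...), one row to a line, values as JSON. move_arm: Moves the arm, as the interface text tells. Its arguments: {"type":"object","properties":{"plan":{"type":"array"},"squeeze":{"type":"number"}},"required":["plan"]}

```bash
mkdir -p pics; ls; cat > h.py <<'E'
import numpy as np, cv2
from rig import env
def ray(p,u,v):
    f=p["color"].shape[0]/2/np.tan(np.radians(p["fov_y"])/2)
    R=np.array(p["R"]);t=np.array(p["t"])
    d=R.T@np.array([(u-p["cx"])/f,(v-p["cy"])/f,1.]);c=-R.T@t
    return c,d
def atz(p,px,z):
    c,d=ray(p,*px); return c+d*(z-c[2])/d[2]
def proj(p,X):
    f=p["color"].shape[0]/2/np.tan(np.radians(p["fov_y"])/2)
    x=np.array(p["R"])@np.array(X)+np.array(p["t"]); return [p["cx"]+f*x[0]/x[2],p["cy"]+f*x[1]/x[2]]
def tri(rs):
    A=np.zeros((3,3));b=np.zeros(3)
    for c,d in rs:
        d=d/np.linalg.norm(d);P=np.eye(3)-np.outer(d,d);A+=P;b+=P@c
    return np.linalg.solve(A,b)
def save(p,n): cv2.imwrite("pics/"+n+".png",p["color"][:,:,::-1])
E
python3 - <<'E'
from h import *
np.set_printoptions(precision=4,suppress=True)
o=env.observe();print(o["position"],o["tool_rot"],o["grip_width"])
P={n:env.get_image(n) for n in("scene","top")}
im=np.hstack([P["top"]["color"],P["scene"]["color"]])
for n,p in P.items():
    save(p,n+"0");print(n,p["fov_y"],-np.array(p["R"]).T@p["t"])
zs=dict(fixture_bed=0,spring_jaw=.02,handle=.09,pointer=None,index_clip=.02,scraper_block=0,chip_1=.02,chip_2=.02,chip_3=.02,stone_blank=0,tape_measure=0,oil_bottle=0,rubbing_stone=0)
for k,z in zs.items():
    for n,p in P.items():
        for r in env.tip_of(k,p)[:3]:
            print(k,n,round(r["conf"],2),np.round(r["pixel"],1),atz(p,r["pixel"],.03 if z is None else z))
E
```

```text
pics
[0.1538 0.5277 0.1953] [[-0.96    0.28   -0.0007]
 [ 0.28    0.96   -0.0013]
 [ 0.0003 -0.0015 -1.    ]] 0.08561172137795907
scene 45.365549175872644 [ 0.1806 -0.8267  0.7123]
top 42.15748530832893 [0.5367 0.0416 1.3633]
fixture_bed scene 0.7 [253.4 270.4] [ 0.5047 -0.1448  0.    ]
fixture_bed top 0.69 [317.5 244.6] [ 0.5013 -0.1521  0.    ]
spring_jaw scene 0.87 [250.  258.4] [ 0.5055 -0.1258  0.02  ]
spring_jaw scene 0.43 [370.2 269.6] [ 0.7251 -0.2723  0.02  ]
spring_jaw top 0.66 [307.4 241.2] [ 0.511  -0.1221  0.02  ]
spring_jaw top 0.5 [356.2 161.7] [ 0.7266 -0.2568  0.02  ]
handle scene 0.87 [250.9 232.6] [ 0.5096 -0.1226  0.09  ]
handle top 0.65 [309.6 243.8] [ 0.5057 -0.1191  0.09  ]
pointer scene 0.79 [217.7 261.8] [ 0.4325 -0.1151  0.03  ]
pointer top 0.84 [301.3 270.7] [ 0.4329 -0.104   0.03  ]
index_clip scene 0.45 [213. 252.] [ 0.4389 -0.0695  0.02  ]
index_clip top 0.63 [289.8 268.6] [ 0.4378 -0.0743  0.02  ]
index_clip top 0.3 [341.1 199.5] [ 0.6235 -0.2143  0.02  ]
scraper_block scene 0.95 [316.7 273.1] [ 0.6272 -0.2137  0.    ]
scraper_block top 0.85 [341.6 198.
[... 1147 characters left out ...]
7.5] [0.7818 0.2213 0.    ]
stone_blank scene 0.25 [272.3 272.2] [ 0.54   -0.1683  0.    ]
stone_blank top 0.87 [140.9 267.2] [0.4407 0.3282 0.    ]
stone_blank top 0.68 [308.5 243.8] [ 0.5035 -0.1275  0.    ]
tape_measure scene 0.85 [304.8 187. ] [0.7838 0.0994 0.    ]
tape_measure top 0.64 [235.3 146.9] [0.7702 0.0728 0.    ]
oil_bottle scene 0.51 [286.9 168.9] [0.7868 0.2096 0.    ]
oil_bottle scene 0.46 [269.1 269.4] [ 0.5377 -0.1572  0.    ]
oil_bottle top 0.77 [188.  147.9] [0.7673 0.2031 0.    ]
rubbing_stone scene 0.62 [269.8 273.1] [ 0.5337 -0.1684  0.    ]
rubbing_stone scene 0.57 [366.5 265.4] [ 0.7418 -0.2416  0.    ]
rubbing_stone top 0.91 [354.3 158.7] [ 0.7378 -0.2561  0.    ]
```

```bash
python3 - <<'E'
from h import *
a=cv2.imread("pics/top0.png")[120:320,240:440]; b=cv2.imread("pics/scene0.png")[190:350,160:420]
cv2.imwrite("pics/topc.png",cv2.resize(a,None,fx=3,fy=3,interpolation=cv2.INTER_CUBIC))
cv2.imwrite("pics/scenec.png",cv2.resize(b,None,fx=3,fy=3,interpolation=cv2.INTER_CUBIC))
p=env.get_image("top")
for k,zt in (("fixture_bed",.02),("scraper_block",.062),("spring_jaw",.056),("chip_1",.026),("rubbing_stone",.022)):
    for r in env.outline_of(k,p)[:(3 if k=="chip_1" else 1)]:
        c=max(cv2.findContours(r["mask"].astype(np.uint8),0,2)[0],key=len)[:,0,:]
        w=np.array([atz(p,q,zt)[:2]*1000 for q in c],np.float32)
        print(k,round(r["conf"],2),r["bbox"],cv2.minAreaRect(w))
E
```

```text
fixture_bed 0.69 [317.0, 246.0, 126.7, 69.8] ((504.0442810058594, -144.68704223632812), (330.4143371582031, 152.51727294921875), 82.60964965820312)
scraper_block 0.8 [346.5, 197.0, 48.8, 9.6] ((628.6651000976562, -215.37562561035156), (28.947580337524414, 118.49919128417969), 0.0016463029896840453)
chip_1 0.74 [138.3, 269.1, 66.5, 53.7] ((436.7022399902344, 324.05120849609375), (100.45761108398438, 154.4806671142578), 19.28888702392578)
chip_1 0.37 [330.8, 235.2, 10.6, 9.7] ((528.6996459960938, -183.0200653076172), (15.51674747467041, 21.711809158325195), 26.29867172241211)
rubbing_stone 0.89 [352.8, 160.8, 37.2, 15.5] ((734.7376098632812, -251.04942321777344), (35.93800354003906, 104.65448760986328), 9.528619766235352)
```

View pics/topc.png

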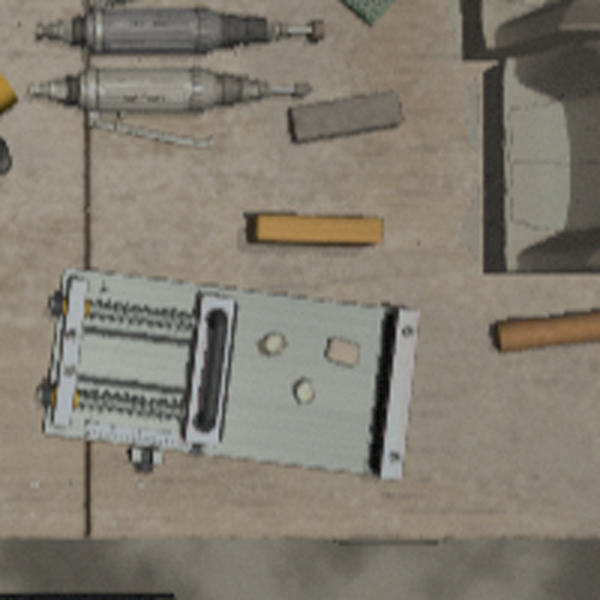

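View pics/scenec.png

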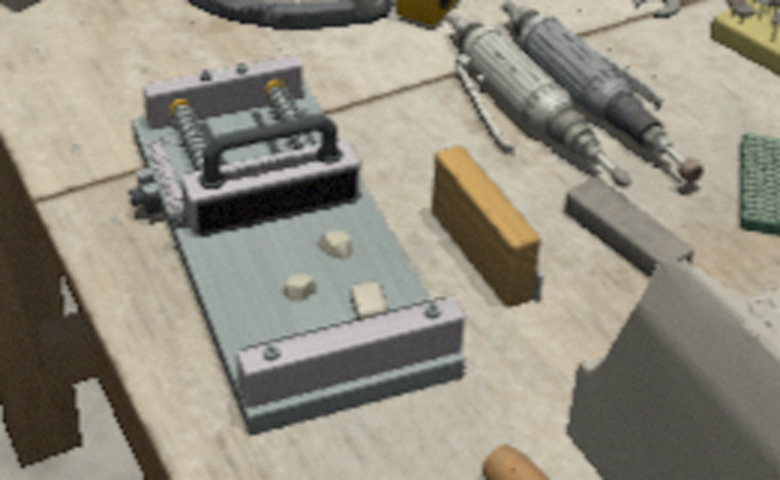

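The crops show the bed yawed about −7°, with three chips clear of both jaw and fence. The clip is at top-crop (145,458) and the pointer at (195,450). The block stands beyond the far edge at (318,230), with its steel strip on +x.

```bash
cat >> h.py <<'E'
def yawof(R): R=np.array(R);return np.degrees(np.arctan2(R[1,1],R[0,1]))
def go(pos,yaw,frm=None):
    "shift cm / turn deg in tool axes from the present pose to a tool-down pose (yaw = heading of tool y)"
    from scipy.spatial.transform import Rotation as Ro
    o=env.observe();R=np.array(o["tool_rot"]);p=np.array(o["position"])
    y=np.array([np.cos(np.radians(yaw)),np.sin(np.radians(yaw)),0]);z=np.array([0,0,-1.]);T=np.c_[np.cross(y,z),y,z]
    print("turn",np.round(Ro.from_matrix(R.T@T).as_rotvec(degrees=True),1),"cm",np.round(R.T@(np.array(pos)-p)*100,2))
B=None
E
python3 - <<'E'
from h import *
p=env.get_image("top");hsv=cv2.cvtColor(p["color"],cv2.COLOR_RGB2HSV)
sub=np.zeros(hsv.shape[:2],bool);sub[180:210,315:375]=1
m=(sub&(hsv[...,1]>110)&(hsv[...,2]>110)).astype(np.uint8)
c=max(cv2.findContours(m,0,2)[0],key=len)[:,0,:]
w=np.array([atz(p,q,.062)[:2]*1000 for q in c],np.float32);print("beech",cv2.minAreaRect(w))
ys,xs=np.nonzero(m);W=np.array([atz(p,q,.062)[:2] for q in zip(xs,ys)]);d=np.linalg.svd(W-W.mean(0))[2][0];print(W.mean(0),np.degrees(np.arctan2(d[1],d[0])))
go([.42,.25,.22],-2);go([.627,-.216,.15],-2)
E
```

```text
beech ((629.9776000976562, -219.38616943359375), (21.058502197265625, 105.45108032226562), 0.00441306596621871)
[ 0.63003366 -0.2195259 ] -91.86122087876255
turn [ 0.   0.  75.7] cm [-33.32 -19.24  -2.41]
turn [ 0.   0.  75.7] cm [-66.24 -58.18   4.59]
```

View pics/scene0.png

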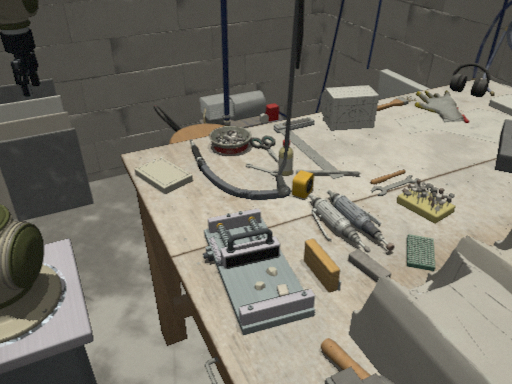

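View pics/top0.png

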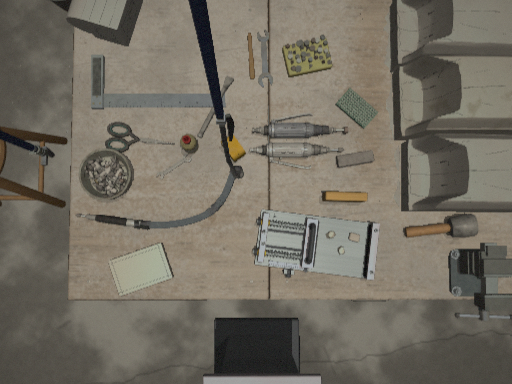

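The bench is free left of the fixture, near top-view pixel (205,255). That will be the put-down spot for the block.

move_arm([
  [0, 0, 8, -5, -3, 0, 1],
  [0, 0, 16, -10, -6, 0, 1],
  [0, 0, 24, -15, -9, 0, 1],
  [0, 0, 32, -20, -12, 0, 1],
  [0, 0, 40, -24, -15, 0, 1],
])

```text
time_s: 2.25
position: [0.3226, 0.3409, 0.1961]
tool_rot: [[-0.551, 0.835, 0.001], [0.835, 0.551, 0.0], [-0.0, 0.001, -1.0]]
ft_force: [0.5, 0.6, 1.0]
grip_width: 0.0851
gripper_force: 0.0
```

```bash
python3 - <<'E'
from h import *
o=env.observe();print(o["time_s"],o["position"],yawof(o["tool_rot"]))
go([.46,0.05,.2],-2)
E
```

```text
2.25 [0.32261493 0.34094944 0.19609906] 33.42321732971124
turn [ 0.  -0.  35.4] cm [-31.85  -4.56  -0.39]
```

move_arm([
  [0, 0, 8, -5, -1, 0, 1],
  [0, 0, 16, -10, -2, 0, 1],
  [0, 0, 24, -15, -3, 0, 1],
  [0, 0, 32, -20, -4, 0, 1],
  [0, 0, 35.4, -25, -4.5, 0, 1],
])

```text
time_s: 2.75
position: [0.4211, 0.1113, 0.1962]
tool_rot: [[0.034, 0.999, 0.001], [0.999, -0.034, 0.0], [0.0, 0.001, -1.0]]
ft_force: [0.5, 0.7, -0.4]
grip_width: 0.0856
gripper_force: 0.0
```

```bash
python3 - <<'E'
from h import *
go([.60,-.17,.19],-2)
E
```

```text
turn [ 0.  -0.   0.1] cm [-27.51  18.83   0.63]
```

move_arm([
  [0, 0, 0, -4.5, 2, -1, 1],
  [0, 0, 0, -9, 4, -3, 1],
  [0, 0, 0, -13, 6, -5, 1],
  [0, 0, 0, -17.5, 8, -7, 1],
  [0, 0, 0, -22, 10, -8, 1],
])

```text
time_s: 3.25
position: [0.5131, -0.1063, 0.2765]
tool_rot: [[0.029, 1.0, 0.002], [1.0, -0.029, -0.001], [-0.001, 0.002, -1.0]]
ft_force: [1.5, 1.3, 0.4]
grip_width: 0.0851
gripper_force: 0.0
```

move_arm([
  [0, 0, 0, -4, 2, 0, 1],
  [0, 0, 0, -4, 2, 0, 1],
])

```text
time_s: 3.45
position: [0.5324, -0.1495, 0.2735]
tool_rot: [[0.034, 0.999, -0.001], [0.999, -0.034, -0.0], [-0.0, -0.001, -1.0]]
ft_force: [-0.1, 0.6, -1.5]
grip_width: 0.0852
gripper_force: 0.0
```

```bash
python3 - <<'E'
from h import *
np.set_printoptions(precision=4,suppress=True)
o=env.observe();print(o["time_s"],o["position"],yawof(o["tool_rot"]))
p=env.get_image("wrist");save(p,"w1");print(-np.array(p["R"]).T@p["t"])
for k,z in dict(fixture_bed=0,spring_jaw=.02,handle=.09,pointer=.03,index_clip=.02,scraper_block=0,chip_1=.02).items():
    for r in env.tip_of(k,p)[:3]: print(k,round(r["conf"],2),np.round(r["pixel"]),atz(p,r["pixel"],z))
E
```

```text
3.45 [ 0.5324 -0.1495  0.2735] -1.9269053849195992
[ 0.5355 -0.0801  0.4518]
fixture_bed 0.93 [238. 153.] [ 0.5063 -0.1451  0.    ]
spring_jaw 0.92 [235. 140.] [ 0.5038 -0.1245  0.02  ]
handle 0.94 [233. 143.] [ 0.5067 -0.1203  0.09  ]
pointer 0.82 [179. 136.] [ 0.4282 -0.1148  0.03  ]
pointer 0.58 [181. 102.] [ 0.4356 -0.071   0.03  ]
index_clip 0.85 [183. 101.] [ 0.4363 -0.07    0.02  ]
scraper_block 0.77 [322. 199.] [ 0.6317 -0.2213  0.    ]
chip_1 0.74 [255. 181.] [ 0.5304 -0.1835  0.02  ]
chip_1 0.62 [224. 200.] [ 0.4838 -0.2112  0.02  ]
chip_1 0.52 [253. 223.] [ 0.5241 -0.2491  0.02  ]
```

View pics/w1.png

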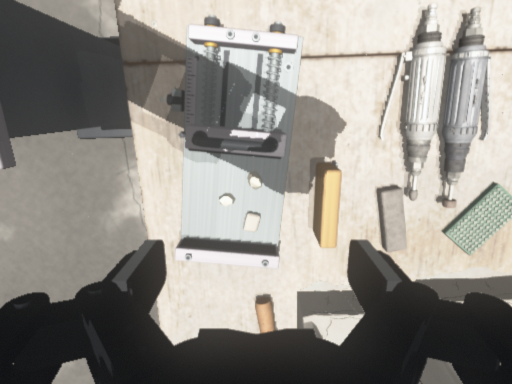

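The wrist view shows the block's top face at columns 321–341 and rows 168–247, the bed squarely in view, and the clip at (176,100).

```bash
python3 - <<'E'
from h import *
np.set_printoptions(precision=4,suppress=True)
p=env.get_image("wrist");hsv=cv2.cvtColor(p["color"],cv2.COLOR_RGB2HSV)
sub=np.zeros(hsv.shape[:2],bool);sub[160:255,305:350]=1
m=(sub&(hsv[...,1]>90)&(hsv[...,2]>130)).astype(np.uint8)
c=max(cv2.findContours(m,0,2)[0],key=len)[:,0,:]
w=np.array([atz(p,q,.062)[:2]*1000 for q in c],np.float32);print("beech",cv2.minAreaRect(w),c.min(0),c.max(0))
# bed edges in world at z=.02 
g=cv2.cvtColor(p["color"],cv2.COLOR_RGB2GRAY).astype(float)
g=cv2.GaussianBlur(g,(3,3),0);gx=np.diff(g,axis=1)
for name,lo,hi in(("far",275,305),):
    P=[]
    for r in list(range(165,240,5)):
        k=lo+np.argmax(np.abs(gx[r,lo:hi]));P.append(atz(p,(k+.5,r),.02)[:2])
    P=np.array(P);a=np.polyfit(P[:,1],P[:,0],1);res=P[:,0]-np.polyval(a,P[:,1]);ok=abs(res)<.003;a=np.polyfit(P[ok,1],P[ok,0],1);print(name,a,np.degrees(np.arctan(a[0])),ok.sum(),"x at y=-.144",np.polyval(a,-.144))
b=np.radians(-7);X=np.array([np.cos(b),np.sin(b)]);Y=np.array([-np.sin(b),np.cos(b)]);O=np.array([.5045,-.144])
for q in([255,181],[226,200],[252,221]):d=atz(p,q,.03)[:2]-O;print("chip bed xy",d@X,d@Y)
go([.63,-.219,.1],-1.9)
E
```

```text
beech ((629.1514282226562, -217.286865234375), (107.55508422851562, 22.196287155151367), 88.38617706298828) [320 175] [340 250]
far [0.1456 0.6033] 8.281973926318257 10 x at y=-.144 0.582327442359648
chip bed xy 0.028329008150348754 -0.029343134439145158
chip bed xy -0.010797857542136684 -0.06147173901773041
chip bed xy 0.029618724286364535 -0.09017885940302206
turn [0.  0.  0.3] cm [-7.21 10.08 17.51]
```

move_arm([
  [0, 0, 0, -3, 3.5, 3.5, 0.3],
  [0, 0, 0, -5.5, 7, 7, 0.3],
  [0, 0, 0, -7.1, 10, 11, 0.3],
  [0, 0, 0, -7.1, 10, 15, 0.3],
  [0, 0, 0, -7.1, 10, 17, 0.3],
])

```text
time_s: 4.4
position: [0.6284, -0.2184, 0.0994]
tool_rot: [[0.029, 1.0, -0.006], [1.0, -0.029, 0.003], [0.003, -0.006, -1.0]]
ft_force: [-0.7, 0.5, -0.2]
grip_width: 0.0556
gripper_force: 0.0
```

```bash
python3 - <<'E'
from h import *
go([.6295,-.218,.031],-1.7)
E
```

```text
turn [-0.3 -0.2  0. ] cm [0.02 0.15 6.84]
```

move_arm([
  [0, 0, 0, 0, 0, 3, 0.3],
  [0, 0, 0, 0, 0, 6, 0.3],
  [0, 0, 0, 0, 0, 6.8, 0.3],
  [0, 0, 0, 0, 0, 6.8, -0.2],
  [0, 0, 0, 0, 0, 6.8, -1],
], squeeze=50)

```text
time_s: 4.9
position: [0.6299, -0.2191, 0.0384]
tool_rot: [[0.029, 1.0, 0.002], [1.0, -0.029, -0.001], [-0.001, 0.002, -1.0]]
ft_force: [0.5, 0.2, -0.1]
grip_width: 0.0272
gripper_force: 0.0
```

move_arm([
  [0, 0, 0, 0, 0, 0, -1],
  [0, 0, 0, 0, 0, 0, -1],
  [0, 0, 0, 0, 0, 0, -1],
])

```text
time_s: 5.2
position: [0.6294, -0.2189, 0.0375]
tool_rot: [[0.029, 1.0, 0.001], [1.0, -0.029, -0.001], [-0.001, 0.001, -1.0]]
ft_force: [0.4, 0.6, 0.2]
grip_width: 0.0002
gripper_force: 0.0
```

```bash
python3 - <<'E'
from h import *
np.set_printoptions(precision=4,suppress=True)
o=env.observe();print(o["time_s"],o["position"],o["grip_width"],o["q"],o["ft_force"])
ps=[env.get_image(n) for n in("wrist","scene","top")]
for p in ps:
    for r in env.tip_of("scraper_block",p)[:2]: print(round(r["conf"],2),np.round(r["pixel"]),atz(p,r["pixel"],0))
a=ps[0]["color"];b=cv2.resize(ps[1]["color"][170:350,180:420],(512,384));
cv2.imwrite("pics/c2.png",cv2.resize(np.vstack([a,b])[:,:,::-1],None,fx=.78,fy=.78))
E
```

```text
5.2 [ 0.6294 -0.2189  0.0375] 0.0002359529296944414 [-29.3348  41.0474  66.6498   0.0013  72.2287 -27.6782] [0.3809 0.5927 0.216 ]
0.89 [257. 208.] [ 0.6304 -0.2224  0.    ]
0.95 [318. 275.] [ 0.6273 -0.2197  0.    ]
0.68 [339. 199.] [ 0.6259 -0.2116  0.    ]
```

View pics/c2.png

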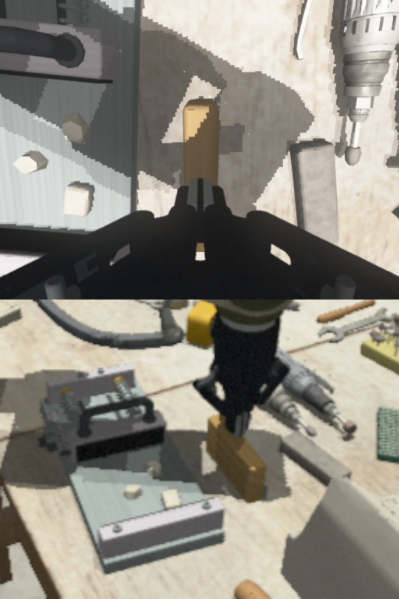

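```bash
python3 - <<'E'
from h import *
np.set_printoptions(precision=2,suppress=True)
o=env.observe();t=o["position"];print(o["grip_width"],o["gripper_force"],o["ft_force"],o["wrist_torque"])
ps={n:env.get_image(n) for n in("wrist","scene")}
s=ps["scene"];print("s tcp",proj(s,t),"blocktop",proj(s,[.6295,-.218,.062]),"ends",proj(s,[.628,-.162,.062]),proj(s,[.631,-.274,.062]))
w=ps["wrist"];print("w tcp",proj(w,t),"tcp+2.5",proj(w,t+np.array([0,0,.03])),"ends",proj(w,[.628,-.162,.062]))
im=s["color"][200:310,285:385];c=cv2.resize(im,(500,550),interpolation=cv2.INTER_CUBIC)
for X,col in((t,(255,0,0)),([.6295,-.218,.062],(0,255,0)),([.628,-.162,.062],(0,0,255)),([.631,-.274,.062],(0,0,255))):
    u,v=proj(s,X);cv2.circle(c,(int((u-285)*5),int((v-200)*5)),4,col,-1)
cv2.imwrite("pics/c3.png",c[:,:,::-1])
E
```

```text
8.207643379561363e-05 0.0 [ 0.37  0.85 -0.69] [ 0.01  0.01 -0.03]
s tcp [np.float64(319.9882445066426), np.float64(261.8786535097286)] blocktop [np.float64(320.84724524914697), np.float64(252.73715887100056)] ends [np.float64(306.65139387212184), np.float64(237.90131956178408)] [np.float64(336.28583310929133), np.float64(268.87176063395026)]
w tcp [np.float64(255.30231359530526), np.float64(222.38213660091355)] tcp+2.5 [np.float64(255.11155517975354), np.float64(243.1069409008793)] ends [np.float64(249.43688684092075), np.float64(133.19426909887642)]
```

View pics/c3.png

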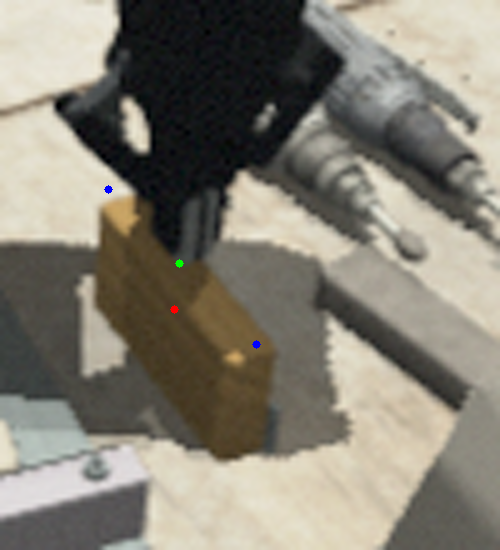

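move_arm([
  [0, 0, 0, 0, 0, -3, -1],
  [0, 0, 0, 0, 0, -6, -1],
  [0, 0, 0, 0, 0, -6, -1],
])

```text
time_s: 5.9
position: [0.631, -0.2198, 0.1012]
tool_rot: [[0.029, 1.0, 0.007], [1.0, -0.029, -0.004], [-0.004, 0.007, -1.0]]
ft_force: [-0.5, -0.4, -0.2]
grip_width: -0.0003
gripper_force: 0.0
```

```bash
python3 - <<'E'
from h import *
np.set_printoptions(precision=4,suppress=True)
o=env.observe();t=np.array(o["position"]);print(t,o["grip_width"])
s=env.get_image("scene");w=env.get_image("wrist");tp=env.get_image("top")
for n,p in(("s",s),("w",w),("t",tp)):
    print(n,"tcp",np.round(proj(p,t),1),"tcp-2cm up",np.round(proj(p,t+[0,0,.02]),1))
    for r in env.tip_of("scraper_block",p)[:1]: print(round(r["conf"],2),np.round(r["pixel"]),atz(p,r["pixel"],0))
def side(im,k): return cv2.resize(im,(400,400),interpolation=cv2.INTER_CUBIC)
c=[]
for p,(r0,c0,n) in((s,(190,270,110)),(w,(140,180,150))):
    q=cv2.resize(p["color"][r0:r0+n,c0:c0+n],(400,400),interpolation=cv2.INTER_CUBIC)
    u,v=proj(p,t);cv2.circle(q,(int((u-c0)*400/n),int((v-r0)*400/n)),4,(255,0,0),-1);c.append(q)
cv2.imwrite("pics/c4.png",np.hstack(c)[:,:,::-1])
E
```

```text
[ 0.631  -0.2198  0.1012] -0.00026801038890108907
s tcp [323.4 238.8] tcp-2cm up [324.2 231.3]
0.85 [318. 274.] [ 0.6275 -0.2174  0.    ]
w tcp [256.9 224.5] tcp-2cm up [257.1 238. ]
0.77 [257. 186.] [ 0.6315 -0.222   0.    ]
t tcp [349.2 194.5] tcp-2cm up [350.9 193.9]
0.71 [341. 197.] [ 0.6306 -0.2177  0.    ]
```

View pics/c4.png

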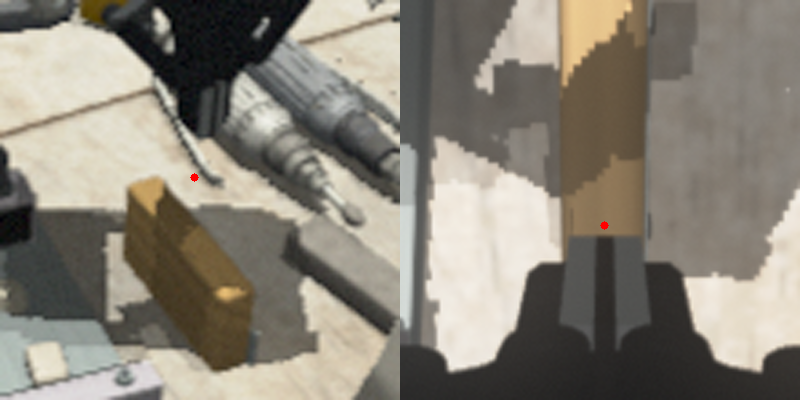

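The shut tips sit about 25–30 mm higher than the reported TCP: the red dot is the reported TCP and the real tip is above it. I'll grip at a reported height near 0.008 and work relative to that.

move_arm([
  [0, 0, 0, 0, 0, 0, 0.3],
  [0, 0, 0, 0, 0, 0, 0.3],
  [0, 0, 0, 0, 0, 3, 0.3],
  [0, 0, 0, 0, 0, 5, 0.3],
  [0, 0, 0, 0, 0, 6, 0.3],
])

```text
time_s: 6.7
position: [0.6283, -0.2184, 0.0346]
tool_rot: [[0.029, 1.0, -0.003], [1.0, -0.029, 0.001], [0.001, -0.003, -1.0]]
ft_force: [-0.0, 0.4, 0.7]
grip_width: 0.0552
gripper_force: 0.0
```

move_arm([
  [0, 0, 0, 0, 0, 1, 0.3],
  [0, 0, 0, 0, 0, 2, 0.3],
  [0, 0, 0, 0, 0, 2.6, 0.3],
  [0, 0, 0, 0, 0, 2.6, 0.3],
  [0, 0, 0, 0, 0, 2.6, 0.3],
])

```text
time_s: 7.2
position: [0.6294, -0.219, 0.0111]
tool_rot: [[0.029, 1.0, 0.001], [1.0, -0.029, -0.0], [-0.0, 0.001, -1.0]]
ft_force: [0.4, 0.3, 0.8]
grip_width: 0.0557
gripper_force: 0.0
```

move_arm([
  [0, 0, 0, 0, 0, 0.4, 0.3],
  [0, 0, 0, 0, 0, 0.4, -0.3],
  [0, 0, 0, 0, 0, 0.4, -1],
  [0, 0, 0, 0, 0, 0.4, -1],
  [0, 0, 0, 0, 0, 0.4, -1],
], squeeze=50)

```text
time_s: 7.7
position: [0.6293, -0.2189, 0.007]
tool_rot: [[0.029, 1.0, 0.001], [1.0, -0.029, -0.0], [-0.0, 0.001, -1.0]]
ft_force: [0.0, 0.3, 0.4]
grip_width: 0.0226
gripper_force: 49.5
```

move_arm([
  [0, 0, 0, 0, 0, -2, -1],
  [0, 0, 0, 0, 0, -5, -1],
  [0, 0, 0, 0, 0, -8, -1],
  [0, 0, 0, 0, 0, -8, -1],
])

```text
time_s: 8.1
position: [0.6308, -0.2197, 0.091]
tool_rot: [[0.029, 1.0, 0.007], [1.0, -0.029, -0.004], [-0.004, 0.007, -1.0]]
ft_force: [0.5, -0.2, -1.2]
grip_width: 0.0231
gripper_force: 49.4
```

```bash
python3 - <<'E'
from h import *
o=env.observe();print(o["position"],o["grip_width"],o["gripper_force"])
go([.437,-.199,.09],-7.4);go([.437,-.199,.031],-7.4)
E
```

```text
[ 0.63082702 -0.21971334  0.09099838] 0.02306009740804881 49.396201372146606
turn [0.4 0.2 5.7] cm [  1.51 -19.43  -0.03]
turn [0.4 0.2 5.7] cm [  1.53 -19.47   5.87]
```

move_arm([
  [0, 0, 1.4, 0.4, -4.8, 0, -1],
  [0, 0, 2.8, 0.8, -9.6, 0, -1],
  [0, 0, 4.2, 1.2, -14.4, 0, -1],
  [0, 0, 5.6, 1.5, -19.3, 0, -1],
  [0, 0, 5.6, 1.5, -19.3, 0, -1],
])

```text
time_s: 8.6
position: [0.4302, -0.1952, 0.0851]
tool_rot: [[0.129, 0.992, -0.007], [0.992, -0.129, 0.005], [0.004, -0.008, -1.0]]
ft_force: [0.1, -0.0, -1.1]
grip_width: 0.0231
gripper_force: 49.8
```

```bash
python3 - <<'E'
from h import *
np.set_printoptions(precision=4,suppress=True)
o=env.observe();print(o["position"],yawof(o["tool_rot"]))
go([.437,-.199,.035],-7.4)
w=env.get_image("wrist");s=env.get_image("scene")
b=np.radians(-7.4);X=np.array([np.cos(b),np.sin(b)]);Y=np.array([-np.sin(b),np.cos(b)])
for k,z in dict(spring_jaw=.02,handle=.09,pointer=.03,index_clip=.02,fixture_bed=0).items():
    for r in env.tip_of(k,w)[:1]: print(k,round(r["conf"],2),np.round(r["pixel"]),atz(w,r["pixel"],z))
q=[]
for p,(r0,r1,c0,c1) in((s,(200,340,190,330)),(w,(0,384,0,512))):
    q.append(cv2.resize(p["color"][r0:r1,c0:c1],(400,400) if p is s else (400,400),interpolation=cv2.INTER_CUBIC))
cv2.imwrite("pics/c5.png",np.hstack(q)[:,:,::-1])
E
```

```text
[ 0.4302 -0.1952  0.0851] -7.39089286613706
turn [-0.4 -0.2  0. ] cm [-0.31  0.76  5.  ]
spring_jaw 0.66 [347.  91.] [ 0.5084 -0.1238  0.02  ]
handle 0.7 [382.  82.] [ 0.5078 -0.1224  0.09  ]
pointer 0.95 [242.  92.] [ 0.4303 -0.1149  0.03  ]
index_clip 0.87 [242.  25.] [ 0.4361 -0.0688  0.02  ]
fixture_bed 0.61 [336. 117.] [ 0.5039 -0.1428  0.    ]
```

View pics/c5.png

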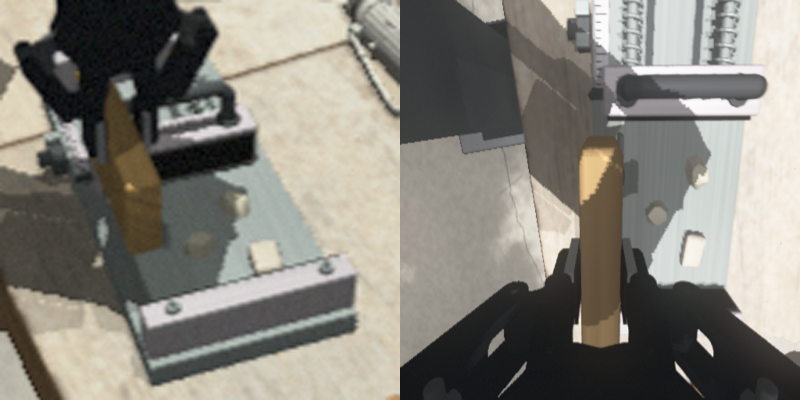

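The block is held firmly above the near edge of the bed, parallel to it, with all three chips ahead of it. I'll lower it now.

move_arm([
  [0, 0, 0, 0, 0, 2, -1],
  [0, 0, 0, 0, 0, 4, -1],
  [0, 0, 0, 0, 0, 5.3, -1],
  [0, 0, 0, 0, 0, 5.5, -1],
  [0, 0, 0, 0, 0, 5.5, -1],
])

```text
time_s: 9.45
position: [0.437, -0.1983, 0.0316]
tool_rot: [[0.126, 0.992, -0.0], [0.992, -0.126, 0.0], [0.0, -0.0, -1.0]]
ft_force: [0.2, 0.9, -1.5]
grip_width: 0.0233
gripper_force: 49.8
```

move_arm([
  [0, 0, 0, 0, 0, 0.1, -1],
  [0, 0, 0, 0, 0, 0.2, -1],
  [0, 0, 0, 0, 0, 0.2, -1],
])

```text
time_s: 9.75
position: [0.4368, -0.1984, 0.03]
tool_rot: [[0.126, 0.992, 0.001], [0.992, -0.126, -0.001], [-0.0, 0.001, -1.0]]
ft_force: [-0.4, 0.2, -1.9]
grip_width: 0.0228
gripper_force: 49.8
```

move_arm([
  [0, 0, 0, 0, 0, 0.05, -1],
  [0, 0, 0, 0, 0, 0.1, -1],
  [0, 0, 0, 0, 0, 0.15, -1],
  [0, 0, 0, 0, 0, 0.15, -1],
])

```text
time_s: 10.15
position: [0.4366, -0.1982, 0.0281]
tool_rot: [[0.126, 0.992, -0.0], [0.992, -0.126, 0.0], [0.0, -0.0, -1.0]]
ft_force: [0.1, 0.7, -1.4]
grip_width: 0.0229
gripper_force: 49.8
```

move_arm([
  [0, 0, 0, 0, 1, 0, -1],
  [0, 0, 0, 0, 2.2, 0, -1],
  [0, 0, 0, 0, 3.4, 0, -1],
  [0, 0, 0, 0, 4.6, 0, -1],
  [0, 0, 0, 0, 5.8, 0, -1],
])

```text
time_s: 10.65
position: [0.4954, -0.2057, 0.0282]
tool_rot: [[0.126, 0.992, 0.0], [0.992, -0.126, -0.0], [-0.0, 0.0, -1.0]]
ft_force: [-0.8, -0.1, -2.1]
grip_width: 0.0228
gripper_force: 49.9
```

move_arm([
  [0, 0, 0, 0, 1.2, 0, -1],
  [0, 0, 0, 0, 2.4, 0, -1],
  [0, 0, 0, 0, 3.6, 0, -1],
  [0, 0, 0, 0, 4.8, 0, -1],
  [0, 0, 0, 0, 6, 0, -1],
])

```text
time_s: 11.15
position: [0.5547, -0.2131, 0.028]
tool_rot: [[0.126, 0.992, -0.0], [0.992, -0.126, 0.0], [0.0, -0.0, -1.0]]
ft_force: [0.2, -0.9, -1.9]
grip_width: 0.023
gripper_force: 49.9
```

move_arm([
  [0, 0, 0, 0, 1, 0, -1],
  [0, 0, 0, 0, 2, 0, -1],
  [0, 0, 0, 0, 2.4, 0, -1],
  [0, 0, 0, 0, 2.4, 0, -1],
])

```text
time_s: 11.55
position: [0.5779, -0.2161, 0.0279]
tool_rot: [[0.126, 0.992, -0.0], [0.992, -0.126, 0.0], [0.0, -0.0, -1.0]]
ft_force: [0.1, 0.2, -1.4]
grip_width: 0.0228
gripper_force: 49.9
```

```bash
cat > chk.py <<'E'
from h import *
np.set_printoptions(precision=4,suppress=True)
b=np.radians(-7.4);X=np.array([np.cos(b),np.sin(b)]);Y=np.array([-np.sin(b),np.cos(b)]);O=np.array([.505,-.144])
o=env.observe();t=np.array(o["position"]);print(o["time_s"],t,yawof(o["tool_rot"]),o["ft_force"],"tool bed",(t[:2]-O)@X,(t[:2]-O)@Y)
for n in("scene","wrist","top"):
    p=env.get_image(n)
    for r in env.tip_of("chip_1",p)[:5]:
        for z in(0,.02): d=atz(p,r["pixel"],z)[:2];print(n,round(r["conf"],2),np.round(r["pixel"]),z,d,"bed",(d-O)@X,(d-O)@Y)
E
python3 chk.py
```

```text
11.55 [ 0.5779 -0.2161  0.0279] -7.24183588661631 [ 0.1067  0.2055 -1.4053] tool bed 0.08160455406400681 -0.0621262449933837
scene 0.46 [308. 286.] 0 [ 0.5898 -0.2392] bed 0.09640392909488292 -0.08348307925460464
scene 0.46 [308. 286.] 0.02 [ 0.5784 -0.2557] bed 0.08713446185146197 -0.10132061776234474
scene 0.17 [216. 263.] 0 [ 0.4382 -0.0857] bed -0.07374567754536379 0.04920121064092386
scene 0.17 [216. 263.] 0.02 [ 0.431  -0.1065] bed -0.07823764622428726 0.027638133079499493
wrist 0.83 [300. 178.] 0 [ 0.6105 -0.1985] bed 0.11166904536244443 -0.040493728411592676
wrist 0.83 [300. 178.] 0.02 [ 0.6082 -0.1936] bed 0.10872569488473692 -0.03586193328634217
wrist 0.43 [273. 227.] 0 [ 0.5879 -0.2317] bed 0.09349063214667074 -0.07629669168608619
wrist 0.43 [273. 227.] 0.02 [ 0.5878 -0.2235] bed 0.09230905132604801 -0.0681950351608323
top 0.62 [332. 205.] 0 [ 0.6091 -0.1929] bed 0.1095134073516921 -0.0351043048187214
top 0.62 [332. 205.] 0.02 [ 0.608  -0.1895] bed 0.10801722256533385 -0.03183007049418896
```

move_arm([
  [0, 0, 0, 0, 0, -3, -1],
  [0, 0, 0, 0, 0, -7, -1],
  [0, 0, 0, 0, -5, -12, -1],
  [0, 0, 0, 0, -10, -14, -1],
  [0, 0, 0, 0, -10, -14, -1],
])

```text
time_s: 12.35
position: [0.4762, -0.2031, 0.1706]
tool_rot: [[0.127, 0.992, 0.002], [0.992, -0.127, -0.002], [-0.001, 0.002, -1.0]]
ft_force: [-0.1, -0.4, -1.1]
grip_width: 0.0229
gripper_force: 50.1
```

```bash
python3 chk.py; python3 - <<'E'
from h import *
s=env.get_image("scene");w=env.get_image("wrist")
q=[cv2.resize(s["color"][200:320,220:380],(533,400),interpolation=cv2.INTER_CUBIC)[:,:400],cv2.resize(w["color"][0:300,112:512],(533,400))[:,133:]]
cv2.imwrite("pics/c6.png",np.hstack(q)[:,:,::-1])
E
```

```text
12.35 [ 0.4762 -0.2031  0.1706] -7.2781818705319195 [-0.1344 -0.3716 -1.1416] tool bed -0.020944521336176834 -0.06232857535621647
scene 0.6 [304. 266.] 0 [ 0.6128 -0.1831] bed 0.11195514254710819 -0.024914769984659017
scene 0.6 [304. 266.] 0.02 [ 0.6007 -0.2012] bed 0.10224902486757263 -0.04439680252907255
scene 0.55 [305. 277.] 0 [ 0.5973 -0.2135] bed 0.10044983282551799 -0.05701998593407203
scene 0.55 [305. 277.] 0.02 [ 0.5856 -0.2307] bed 0.09106676379572277 -0.07560056107203089
scene 0.38 [306. 288.] 0 [ 0.5814 -0.242 ] bed 0.08842431567807899 -0.08735586963827248
scene 0.38 [306. 288.] 0.02 [ 0.5702 -0.2584] bed 0.0793789017980291 -0.10508466707476415
wrist 0.89 [374. 146.] 0 [ 0.6138 -0.1952] bed 0.11450655224100044 -0.036785158199358466
wrist 0.89 [374. 146.] 0.02 [ 0.6065 -0.1917] bed 0.10676493355065 -0.03426350725931796
wrist 0.76 [355. 176.] 0 [ 0.5911 -0.2269] bed 0.09605544688298595 -0.0711663263282117
wrist 0.76 [355. 176.] 0.02 [ 0.585  -0.2216] bed 0.08937204060672586 -0.06667283802564282
wrist 0.64 [352. 202.] 0 [ 0.5863 -0.2582] bed 0.09528615296021481 -0.10274346245161492
wrist 0.64 [352. 202.] 0.02 [ 0.5805 -0.2511] bed 0.08864686742162131 -0.09643895433213888
top 0.61 [336. 205.] 0 [ 0.6105 -0.2034] bed 0.11222534938263969 -0.04531233767018581
top 0.61 [336. 205.] 0.02 [ 0.6094 -0.1998] bed 0.11068938081349415 -0.041888353034984935
top 0.54 [354. 213.] 0 [ 0.5874 -0.2543] bed 0.09588237061328393 -0.09876080020500329
top 0.54 [354. 213.] 0.02 [ 0.5866 -0.2499] bed 0.0945861510911457 -0.09455273464198774
```

```bash
python3 - <<'E'
from h import *
go([.46,.155,.12],-5)
E
```

```text
turn [-0.1 -0.  -2.2] cm [35.33 -6.37  4.77]
```

move_arm([
  [0, 0, 0, 4.5, -0.8, 0, -1],
  [0, 0, 0, 9, -1.6, 0, -1],
  [0, 0, 0, 13.5, -2.4, 0, -1],
  [0, 0, 0, 18, -3.2, 0, -1],
  [0, 0, 0, 22, -4, 0, -1],
])

```text
time_s: 13.25
position: [0.4663, 0.0219, 0.1677]
tool_rot: [[0.126, 0.992, -0.001], [0.992, -0.126, 0.0], [0.0, -0.001, -1.0]]
ft_force: [0.5, -0.0, -1.7]
grip_width: 0.0231
gripper_force: 50.1
```

move_arm([
  [0, 0, 0, 4.5, -0.8, 0, -1],
  [0, 0, 0, 9, -1.6, 2, -1],
  [0, 0, 0, 13.3, -2.4, 5, -1],
  [0, 0, 0, 13.3, -2.4, 9, -1],
  [0, 0, 0, 13.3, -2.4, 12, -1],
])

```text
time_s: 13.75
position: [0.4586, 0.1563, 0.0457]
tool_rot: [[0.123, 0.992, -0.002], [0.992, -0.123, -0.0], [-0.0, -0.002, -1.0]]
ft_force: [-0.3, -1.7, -1.3]
grip_width: 0.0226
gripper_force: 50.1
```

move_arm([
  [0, 0, 0, 0, 0, 2, -1],
  [0, 0, 0, 0, 0, 3, -1],
  [0, 0, 0, 0, 0, 3.3, -1],
  [0, 0, 0, 0, 0, 3.3, -1],
])

```text
time_s: 14.15
position: [0.4599, 0.1547, 0.0154]
tool_rot: [[0.126, 0.992, 0.0], [0.992, -0.126, 0.0], [0.0, 0.0, -1.0]]
ft_force: [0.0, -0.3, -1.4]
grip_width: 0.0227
gripper_force: 50.1
```

move_arm([
  [0, 0, 0, 0, 0, 0.3, -1],
  [0, 0, 0, 0, 0, 0.6, -1],
  [0, 0, 0, 0, 0, 0.7, -1],
  [0, 0, 0, 0, 0, 0.7, -1],
])

```text
time_s: 14.55
position: [0.4595, 0.1547, 0.0083]
tool_rot: [[0.126, 0.992, 0.0], [0.992, -0.126, -0.0], [-0.0, 0.0, -1.0]]
ft_force: [0.2, -0.4, -1.5]
grip_width: 0.0233
gripper_force: 50.1
```

move_arm([
  [0, 0, 0, 0, 0, 0.1, -1],
  [0, 0, 0, 0, 0, 0.1, -1],
])

```text
time_s: 14.75
position: [0.4595, 0.1547, 0.0072]
tool_rot: [[0.126, 0.992, 0.0], [0.992, -0.126, 0.0], [0.0, 0.0, -1.0]]
ft_force: [-0.2, -0.5, -2.1]
grip_width: 0.0233
gripper_force: 50.1
```

Release the block and retreat straight up.

move_arm([
  [0, 0, 0, 0, 0, 0, 0.3],
  [0, 0, 0, 0, 0, 0, 0.3],
  [0, 0, 0, 0, 0, 0, 0.3],
  [0, 0, 0, 0, 0, 0, 0.3],
  [0, 0, 0, 0, 0, 0, 0.3],
])

```text
time_s: 15.25
position: [0.4595, 0.1547, 0.0072]
tool_rot: [[0.126, 0.992, 0.0], [0.992, -0.126, -0.0], [-0.0, 0.0, -1.0]]
ft_force: [-0.0, 0.0, 0.2]
grip_width: 0.0555
gripper_force: 0.0
```

move_arm([
  [0, 0, 0, 0, 0, -3, 0.3],
  [0, 0, 0, 0, 0, -7, 0.3],
  [0, 0, 0, 0, 0, -11, 0.3],
  [0, 0, 0, 0, 0, -15, 0.6],
  [0, 0, 0, 0, 0, -19, 0.6],
])

```text
time_s: 15.75
position: [0.459, 0.1547, 0.199]
tool_rot: [[0.126, 0.992, 0.0], [0.992, -0.126, 0.0], [0.0, 0.0, -1.0]]
ft_force: [0.2, -0.0, 0.4]
grip_width: 0.0682
gripper_force: 0.0
```

```bash
python3 - <<'E'
from h import *
np.set_printoptions(precision=4,suppress=True)
o=env.observe();print(o["time_s"],o["q"])
for n in("scene","top","wrist"):
    p=env.get_image(n)
    for r in env.tip_of("scraper_block",p)[:1]: print(n,r["conf"],atz(p,r["pixel"],0))
go([.507,-.122,.18],82.6)
E
```

```text
15.75 [ 4.5869 15.0689 83.9714  0.0015 80.9505 11.8423]
scene 0.68 [0.455 0.159 0.   ]
wrist 0.76 [0.4605 0.1493 0.    ]
turn [ -0.1  -0.1 -89.9] cm [-26.83   8.29   1.58]
```

move_arm([
  [0, 0, -8, -2.5, 0.8, 0, 0.6],
  [0, 0, -16, -5, 1.6, 0, 0.6],
  [0, 0, -24, -7.5, 2.4, 0, 0.6],
  [0, 0, -32, -10, 3.2, 0, 0.6],
  [0, 0, -40, -12.5, 4, 0, 0.6],
])

```text
time_s: 16.55
position: [0.4828, 0.0247, 0.1957]
tool_rot: [[-0.546, 0.838, -0.003], [0.838, 0.546, 0.001], [0.002, -0.002, -1.0]]
ft_force: [0.0, 0.3, 0.1]
grip_width: 0.0683
gripper_force: 0.0
```

```bash
python3 - <<'E'
from h import *
go([.507,-.122,.18],82.6)
E
```

```text
turn [ -0.1  -0.2 -49.5] cm [-13.62  -5.97   1.55]
```

move_arm([
  [0, 0, -8, -2.5, -1, 0, 0.6],
  [0, 0, -16, -5, -2, 0, 0.6],
  [0, 0, -24, -7.5, -3, 0, 0.6],
  [0, 0, -32, -10, -4.3, 0, 0.6],
  [0, 0, -40, -13, -5.8, 0, 0.6],
])

```text
time_s: 17.05
position: [0.5043, -0.1156, 0.1956]
tool_rot: [[-0.957, 0.291, -0.003], [0.291, 0.957, 0.002], [0.003, 0.001, -1.0]]
ft_force: [1.1, 0.5, -0.9]
grip_width: 0.0679
gripper_force: 0.0
```

move_arm([
  [0, 0, -8, 0, 0, 0, 0.6],
  [0, 0, -9.5, 0, 0, 0, 0.6],
  [0, 0, -9.5, 0, 0, 0, 0.6],
])

```text
time_s: 17.35
position: [0.5045, -0.1146, 0.1962]
tool_rot: [[-0.991, 0.137, -0.002], [0.137, 0.991, 0.001], [0.002, 0.001, -1.0]]
ft_force: [-0.3, -0.3, 0.1]
grip_width: 0.0683
gripper_force: 0.0
```

```bash
cat > hd.py <<'E'
from h import *
np.set_printoptions(precision=4,suppress=True)
o=env.observe();print(o["time_s"],o["position"],yawof(o["tool_rot"]),o["grip_width"],o["gripper_force"],o["ft_force"])
b=np.radians(-7.4);Y=np.array([-np.sin(b),np.cos(b)])
for n in ("wrist","top","scene"):
    p=env.get_image(n);d={}
    for k,z in dict(handle=.09,pointer=.03,index_clip=.025).items():
        for r in env.tip_of(k,p)[:1]: d[k]=atz(p,r["pixel"],z);print(n,k,round(r["conf"],2),np.round(r["pixel"],1),d[k])
    if "pointer" in d and "index_clip" in d: print("  to go along bed y mm",(d["index_clip"]-d["pointer"])[:2]@Y*1000)
E
python3 hd.py; python3 -c "
from h import *
go([.507,-.121,.18],82.6)"
```

```text
17.35 [ 0.5045 -0.1146  0.1962] 82.11201968083311 0.06832195682376947 0.0 [-0.2918 -0.2519  0.1263]
wrist handle 0.77 [248.  183.7] [ 0.5071 -0.1213  0.09  ]
wrist pointer 0.92 [245.4 102.6] [ 0.4318 -0.1148  0.03  ]
wrist index_clip 0.87 [286.3 101.3] [ 0.4365 -0.0703  0.025 ]
  to go along bed y mm 44.68391831182607
top pointer 0.75 [305.7 272.8] [ 0.4274 -0.1157  0.03  ]
top index_clip 0.37 [189.7 145.1] [0.7707 0.1956 0.025 ]
  to go along bed y mm 352.93525087020754
scene handle 0.86 [245.4 230.8] [ 0.5016 -0.1118  0.09  ]
scene pointer 0.91 [214.4 263.1] [ 0.4245 -0.1159  0.03  ]
scene index_clip 0.67 [216.9 251.9] [ 0.4451 -0.0785  0.025 ]
  to go along bed y mm 39.71196862013097
turn [-0.   0.  -0.4] cm [-0.29 -0.56  1.72]
```

move_arm([
  [0, 0, 0, -0.25, -0.6, 3, 0.4],
  [0, 0, 0, -0.25, -0.6, 6, 0.2],
  [0, 0, 0, -0.25, -0.6, 9, 0.2],
  [0, 0, 0, -0.25, -0.6, 11, 0.2],
  [0, 0, 0, -0.25, -0.6, 12, 0.2],
])

```text
time_s: 18.45
position: [0.5058, -0.1211, 0.0756]
tool_rot: [[-0.991, 0.135, -0.002], [0.135, 0.991, 0.001], [0.002, 0.001, -1.0]]
ft_force: [0.7, 0.5, 1.0]
grip_width: 0.0513
gripper_force: 0.0
```

move_arm([
  [0, 0, 0, 0, 0, 1, 0.2],
  [0, 0, 0, 0, 0, 2, 0.2],
  [0, 0, 0, 0, 0, 2.7, 0.2],
  [0, 0, 0, 0, 0, 2.7, 0.2],
])

```text
time_s: 18.85
position: [0.5063, -0.1212, 0.0496]
tool_rot: [[-0.991, 0.135, -0.001], [0.135, 0.991, 0.0], [0.001, 0.0, -1.0]]
ft_force: [0.7, -0.1, -0.3]
grip_width: 0.0515
gripper_force: 0.0
```

```bash
python3 hd.py; python3 - <<'E'
from h import *
s=env.get_image("scene");w=env.get_image("wrist")
q=[cv2.resize(s["color"][190:290,190:290],(400,400),interpolation=cv2.INTER_CUBIC),cv2.resize(w["color"][0:300,106:406],(400,400))]
cv2.imwrite("pics/c7.png",np.hstack(q)[:,:,::-1])
E
```

```text
18.85 [ 0.5063 -0.1212  0.0496] 82.23855987109287 0.0515180327405667 0.0 [ 0.708  -0.1308 -0.2942]
wrist handle 0.97 [252.9 248.4] [ 0.5063 -0.1213  0.09  ]
wrist pointer 0.63 [250.1  94.8] [ 0.4322 -0.1134  0.03  ]
wrist index_clip 0.86 [316.5  92.1] [ 0.4361 -0.0717  0.025 ]
  to go along bed y mm 41.8531217618122
top pointer 0.81 [302.8 272.5] [ 0.4282 -0.108   0.03  ]
top index_clip 0.22 [234.5 147.1] [0.7654 0.0744 0.025 ]
  to go along bed y mm 224.25535643919068
scene handle 0.56 [249.3 233.7] [ 0.5049 -0.1246  0.09  ]
scene pointer 0.93 [213.  262.9] [ 0.422 -0.114  0.03 ]
scene index_clip 0.55 [212.4 250.9] [ 0.4372 -0.0709  0.025 ]
  to go along bed y mm 44.67804417050525
```

View pics/c7.png

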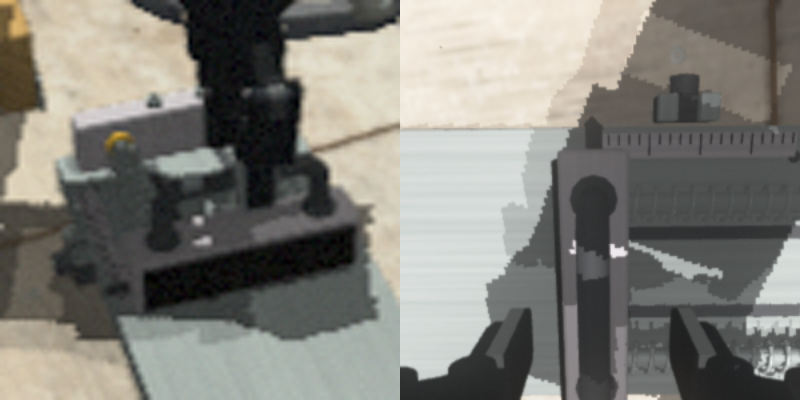

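The fingers straddle the bar, with tips at crop columns 525 and 675 and the bar at 595. The pointer is at (592,125) and the clip notch at (686,100).

move_arm([
  [0, 0, 0, 0, 0, 0, -1],
  [0, 0, 0, 0, 0, 0, -1],
  [0, 0, 0, 0, 0, 0, -1],
  [0, 0, 0, 0, 0, 0, -1],
  [0, 0, 0, 0, 0, 0, -1],
], squeeze=80)

```text
time_s: 20.05
position: [0.5064, -0.1227, 0.0506]
tool_rot: [[-0.991, 0.135, -0.0], [0.135, 0.991, -0.003], [-0.0, -0.003, -1.0]]
ft_force: [-3.5, -6.8, 2.3]
grip_width: 0.0086
gripper_force: 78.4
```

move_arm([
  [0, 0, 0, 0, 0.8, 0, -1],
  [0, 0, 0, 0, 1.6, 0, -1],
  [0, 0, 0, 0, 2.4, 0, -1],
  [0, 0, 0, 0, 3.2, 0, -1],
  [0, 0, 0, 0, 3.6, 0, -1],
])

```text
time_s: 20.55
position: [0.5108, -0.0875, 0.0506]
tool_rot: [[-0.991, 0.134, -0.001], [0.134, 0.991, -0.004], [0.001, -0.004, -1.0]]
ft_force: [-6.9, -14.0, 3.3]
grip_width: 0.0085
gripper_force: 78.6
```

```bash
python3 hd.py; python3 - <<'E'
from h import *
w=env.get_image("wrist");save(w,"w9")
E
```

```text
20.55 [ 0.5108 -0.0875  0.0506] 82.2844459804055 0.008529808756917018 78.59526515007019 [ -6.856  -14.0132   3.3086]
wrist handle 0.64 [256.4 246.7] [ 0.5106 -0.0856  0.09  ]
wrist pointer 0.85 [256.2  92.3] [ 0.4357 -0.0759  0.03  ]
wrist index_clip 0.82 [264.   89.2] [ 0.4343 -0.0708  0.025 ]
  to go along bed y mm 4.919449750225303
top index_clip 0.24 [205.7 261.1] [0.4584 0.1507 0.025 ]
scene handle 0.94 [241.6 222.2] [ 0.5068 -0.0802  0.09  ]
scene pointer 0.85 [214.  251.1] [ 0.4383 -0.0786  0.03  ]
scene index_clip 0.58 [214.3 254.2] [ 0.4369 -0.0832  0.025 ]
  to go along bed y mm -4.791695795525431
```

```bash
python3 - <<'E'
from h import *
w=env.get_image("wrist")
for k in("pointer","index_clip"):
    for r in env.outline_of(k,w)[:1]:
        ys,xs=np.nonzero(r["mask"]);print(k,r["conf"],r["bbox"],xs.mean(),ys.mean()) if k!="pointer" else None
g=cv2.cvtColor(w["color"],cv2.COLOR_RGB2GRAY)
print("cols 236..299 step1")
for r in range(64,112,2): print(r," ".join("%3d"%v for v in g[r,236:294:1]))
E
```

```text
index_clip 0.69 [268.0, 75.9, 43.0, 39.8] 267.3553846153846 76.48153846153846
cols 236..299 step1
64 202 201 201 201 201 202 202 201 201 200 199 199 198 198 198 199 201 202 201 183 102  67  63  63  63  63  64  63  62  64  63  63  63  61  61  59  58  59  58  56  57  66  90  93  93  93  93  93  93  92  91  91  91  91  90  94 100  99
66 204 203 202 198 196 197 196 196 196 186 163 195 201 199 198 199 201 202 201 184 103  66  63  62  63  63  63  63  63  63  63  62  61  61  59  60  58  57  57  56  56  67  90  93  93  92  92  91  91  91  90  90  91  90  89  90  91  90
68 202 201 186 120 107 106 106 106 106 106 114 153 192 194 194 193 185 146 140 129  82  64  62  61  62  63  62  61  62  63  61  62  60  60  59  59  57  56  56  54  55  64  91  93  91  92  89  90  90  91  90  90  91  90  89  90  90  91
70 198 194 179 115 102 103 101 101  97  99  98  98 100 100 100  99  98  96  95  92  83  82  75  64  62  61  60  61  61  60  59  60  58  57  58  57  58  55  56  58  69  82  90  90  89  86  86  87  87  87  88  88  86  88  89  92  89  89
72 183 118 106 102 100 101 101  99  96  99 100 100  99  97  98
[... 3943 characters left out ...]
 106 107 105  98  72  82 104 105 105 106 104  95  61  59  58  58  58  58  57  56  58  57  56  56  63  80  92  63  76 100 102 102 102 101  92  61  87 100 102 101 101  94  68  67  97 101 100 101 100  91  60  74  98 100 100 101  99
108 107 107 106 105  99  77  83 103 105 105 105 104  95  62  58  60  58  56  56  58  56  56  57  56  56  61  80  94  74  85 100 100 101 100  99  92  67  85  97 100  99  97  92  67  67  96 100  99  98  98  92  78  82  96  99  98  99  97
110 104 104 104 104  97  77  77 101 102 102 101 100  97  85  64  59  58  58  58  57  58  57  57  57  58  62  80  95  97  98  97  97  96  96  96  97  96  95  96  94  96  95  89  65  64  93  96  98  96  95  96  95  95  95  95  96  96  94
```

Profile readings put the pointer centre at column 255.2 and the notch centre at 267.2, at about 1.62 px/mm, so there are about 7.4 mm left to pull.

move_arm([
  [0, 0, 0, 0, 0.3, 0, -1],
  [0, 0, 0, 0, 0.6, 0, -1],
  [0, 0, 0, 0, 0.75, 0, -1],
  [0, 0, 0, 0, 0.75, 0, -1],
  [0, 0, 0, 0, 0.75, 0, -1],
])

```text
time_s: 21.85
position: [0.5116, -0.0806, 0.0505]
tool_rot: [[-0.991, 0.135, -0.002], [0.135, 0.991, -0.004], [0.001, -0.005, -1.0]]
ft_force: [-6.9, -12.2, 4.1]
grip_width: 0.0084
gripper_force: 78.7
```

```bash
python3 - <<'E'
from h import *
w=env.get_image("wrist");o=env.observe();print(o["time_s"],o["position"],o["gripper_force"],o["ft_force"])
g=cv2.cvtColor(w["color"],cv2.COLOR_RGB2GRAY)
for r in (76,80,84,88,96,100,104,106): print(r," ".join("%3d"%v for v in g[r,236:284]))
for k in("pointer","index_clip"):
    for r in env.tip_of(k,w)[:1]: print(k,r)
for n in("scene","top"):
    p=env.get_image(n)
    for r in env.tip_of("scraper_block",p)[:1]: print(n,r["conf"],atz(p,r["pixel"],0))
E
sed -i 's/("scene","wrist","top")/("scene","top")/' chk.py; python3 chk.py
```

```text
21.9 [ 0.51167479 -0.0806168   0.0505704 ] 78.66076469421387 [ -6.88273082 -13.10831498   4.06060972]
76  98  98  98  97  98  99 100 100 100  96  88  73  67  66  66  64  66  64  63  63  63  63  63  63  63  61  63  70  88  95  93  92  92  90  91  91  92  92  92  93  92  87  85  90  90  90  90  89
80  99  97  97  97  99  98  99  98  97  95  86  72  65  64  64  64  64  63  63  62  63  61  61  61  61  59  60  69  87  93  93  91  91  90  91  89  91  92  91  91  90  87  84  90  91  91  90  92
84  97  96  96  96  97  97  97  98  97  95  87  73  64  61  61  62  60  61  61  60  60  61  59  59  58  58  59  67  86  92  91  89  90  88  89  89  89  90  90  89  89  86  85  94  94  94  93  94
88  95  94  95  94  95  96  96  96  96  93  87  74  64  62  62  62  60  61  60  60  59  60  59  59  59  59  59  66  84  90  90  88  87  87  87  88  88  88  88  88  88  85  88  94  95  96  95  95
96  94  93  93  93  92  92  93  91  91  91  90  89  85  71  62  58  59  59  59  59  58  58  56  57  58  58  61  78  86  84  85  86  85  85  85  85  85  84  84  85  85  85  84  85  84  84  83  83
100  99  97  97  99  98
[... 1412 characters left out ...]
49
top 0.66 [287. 269.] 0 [ 0.4344 -0.0681] bed -0.0797481036697213 0.06620531326976063
top 0.66 [287. 269.] 0.02 [ 0.4359 -0.0665] bed -0.07846785047969057 0.06799335069394978
top 0.59 [347. 212.] 0 [ 0.5915 -0.2329] bed 0.09721461189668149 -0.07700080055738513
top 0.59 [347. 212.] 0.02 [ 0.5907 -0.2289] bed 0.09589884859475947 -0.07311195092507738
top 0.41 [335. 204.] 0 [ 0.6118 -0.2007] bed 0.11323676142802219 -0.04242120665897781
top 0.41 [335. 204.] 0.02 [ 0.6107 -0.1971] bed 0.11168595559588833 -0.03903963448202538
top 0.36 [356. 216.] 0 [ 0.5797 -0.258 ] bed 0.0887423770192034 -0.10346567339891259
top 0.36 [356. 216.] 0.02 [ 0.579  -0.2536] bed 0.08755090013205091 -0.09918858805189999
```

The pointer centre (255.5) and notch centre (255.1) now coincide, and all three chips are off the bed. I'll hold briefly, then hand in.

move_arm([
  [0, 0, 0, 0, 0, 0, -1],
  [0, 0, 0, 0, 0, 0, -1],
  [0, 0, 0, 0, 0, 0, -1],
  [0, 0, 0, 0, 0, 0, -1],
  [0, 0, 0, 0, 0, 0, -1],
])

```text
time_s: 22.9
position: [0.5117, -0.0806, 0.0506]
tool_rot: [[-0.991, 0.135, -0.002], [0.135, 0.991, -0.004], [0.001, -0.005, -1.0]]
ft_force: [-6.8, -13.0, 2.9]
grip_width: 0.008
gripper_force: 78.7
```

```bash
python3 -c "
from h import *
o=env.observe();print(o['time_s'],o['position'],o['gripper_force'])
print(env.close_job())"
```

```text
22.9 [ 0.51165698 -0.08063769  0.05055385] 78.66077542304993
the job is handed in; nothing more can be done
None
```

The job is handed in at 22.9 s (the hand-in returned no verdict): by my last measurements all three chips are off the far side onto the bench, the scraper block stands on the bench clear of the fixture, and the gripper is holding the jaw open with its pointer within about 0.3 mm of the notch's middle.

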